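# Fetch the long rasp out of the covered tool crate

## Robot

A 6-joint arm with a two-finger parallel gripper is mounted at the origin on the work surface. World frame = base frame: x ahead of the robot, y to its left, z up, the work surface at z = 0. Lengths are in m, angles in rad, forces in N, time in s.
With the tool pointing down it reaches from about 0.3 to 0.875 m from the base axis. Payload 4.2 kg.
Tool frame: the origin (TCP) lies midway between the tips of the shut fingers; the grasp point (between the pads) lies 19 mm behind it (r.pinch_z is the distance from the TCP to the grasp point, in m); z points along the fingers, y is the line along which they close (so a half turn about z gives the same grasp; the last joint's range is limited). The gripper opens to 85 mm and grips with 20 to 120 N. Pads are 22 mm wide; open, the fingers measure 114 mm over their backs; the gripper's body (76 mm by 85 mm) begins 54 mm behind the grasp point. The pads swing forward as they close: fully open they stand 13 mm farther back than shut.
Start: joints at [1.147, 0.32, 1.565, -0, 1.257, -0.02], TCP at [0.226, 0.529, 0.231] pointing down, gripper open.
Joint ranges: [-3.11, 3.11], [-0.84, 2.01], [0.21, 2.61], [-1.34, 4.49], [0.05, 2.63], [-2.56, 2.56]. Speed limits (rad/s): [2.57, 2.57, 3.14, 3.14, 3.14, 3.14].

## Interface

Orientations are given as [roll, pitch, yaw] about the fixed x, y, z axes, in that order (R = Rz(yaw) Ry(pitch) Rx(roll)).
In Python, from station import r gives the robot as it stands. Calls block until the motion is done:
- r.move_pose(position, orientation): joint-space move of the TCP to a pose.
- r.move_straight(position, v=0.15, rotation=None, f_stop=None): straight line of the TCP; rotation=None keeps the orientation; v is the mean speed in m/s. With f_stop (N) it stops when the force on the tool has changed by that much, and returns True; else False.
- r.move_j(angles): joint-space move.
- r.release() and r.clamp(): open the fingers fully, or close them until they stop; the grip force is fixed at half the most.
- r.hold(seconds).
- r.solve_ik(position, orientation): joint angles nearest the present ones, or None.
- r.grab_frame(name): name is "scene" or "top" or "wrist"; returns a dict with "image" (384x512x3 uint8, red, green, blue), "z_map" (384x512 float32, m along the optical axis (not along the pixel's ray), 0 where there is no reading), "camera_matrix" (3x3 intrinsics, pixels), "T" (4x4, takes a point from camera to world coordinates). Camera axes: x right, y down, z forward; pixel columns grow to the right and rows downward; lengths in m; the calibration is good to about 2 mm. A picture is of the moment at which its call begins.
A pose or a line that the arm cannot do raises r.PlanningError and nothing moves.
- r.hand_in(): hands the job in; it is judged then, once.
Readings, each from a call of its own:
- r.current_t(): time.
- r.current_joint_positions(): joint angles.
- r.current_joint_vel(): joint speeds.
- r.current_tau(): joint torques, N m.
- r.current_ee_pos(): TCP position.
- r.current_orientation(): TCP orientation.
- r.current_force(): force on the tool from outside, world axes, zero at the start.
- r.current_wrist_torque(): the same for the moment, N m.
- r.current_opening(): finger opening in m.
- r.current_grip_force(): force on a finger pad.
Only numpy, scipy, OpenCV 4.12 (cv2) and the standard library are available. Lean on these libraries where they do the work, as an engineer would, in place of code of your own. Each camera call takes 0.05 s, during which the arm holds its last target. There are 200 camera calls.

## Task

Lift the cover board off the tool crate by its handle, lean it handle side up at a slant against the wooden block, its lower edge standing on the bench, and let go of it. Then grip the long double-ended rasp in the crate, tilt it so that one end comes up out of the hatch before the other, and draw it right out. Finish while still holding it motionless in the gripper, all of it at least 6 cm above the crate's top and touching nothing else, with the cover still leaning and the other things not disturbed.

Things in the scene. Friction and masses are not known exactly. Their poses are not given: they have to be found in the camera images.
- crate: low plywood and brown wood tool crate fixed to the bench, 474 (x) x 214 (y) x 80 high. Origin: centre of its underside; x its long axis (away from the robot at yaw 0), z up. Floor 10 thick, walls 12 thick: inside 450 (x) by 190 (y). Fixed decks 10 thick, flush with the top (underside at z 70), roof both ends (x -225 to -105 and x 105 to 225); the hatch lies between them
- hatch (a point): centre of the open hatch, 210 (crate x) by 190 (crate y), at the level of the crate's top: 80 above the crate's origin
- cover: loose dark wooden board, 160 (x) by 226 (y) by 10 thick, about 0.22 kg, lying flat across the crate's top (z 80) over part of the hatch. Origin: centre of its underside; z out of its upper face. Handle: a pale cleat on the middle of the upper face, 90 long (x), 22 wide (y), 28 high (z 10 to 38), to be pinched across its width
- cover_edge_near (a point): middle of the cover's lower -x edge (-80, 0, 0), the edge nearest the robot at yaw 0
- cover_edge_far (a point): middle of the cover's lower +x edge (80, 0, 0)
- cover_edge_left (a point): middle of the cover's lower +y edge (0, 113, 0)
- cover_edge_right (a point): middle of the cover's lower -y edge (0, -113, 0)
- rasp: loose double-ended rasp, 300 long along x, about 0.24 kg, balanced at its middle, lying on the crate floor roughly along crate x, both ends under the decks; longer than the hatch. Origin: centre of its underside. Red middle grip 100 long, 24 wide, 26 high, centred on the origin; steel blades 18 wide, 8 thick (tips 14 by 6) run out at z 13 to x +150 and -150
- rasp_end_a (a point): the tip of the rasp at its +x end (150 along x, 13 above the origin), the end away from the robot at the start
- rasp_end_b (a point): the tip of the rasp at its -x end, the end nearer the robot at the start
- block: reddish-brown wooden block fixed to the bench, 60 (x) by 200 (y) by 85 high; origin: centre of its underside. Its long upright faces lie 30 either side of the origin, one towards the robot; the board may lean on either. The crate and the block change sides from time to time
- chisel: bystander: carving chisel with dark handle lying on the bench between crate and block, 210 long along x, 26 wide and high
- mallet: bystander: upright turned carver's mallet, 92 in diameter, 215 high, on the left; origin: centre of its foot
- glue: bystander: glue jar with orange cap, 64 in diameter, 110 high, on the right; origin: centre of its foot
- figure: bystander: small carved standing figure, 64 in diameter, 146 high, between crate and block towards the far side; origin: centre of its foot
- offcut: bystander: pale wood offcut 90 x 55 x 40 on the bench's right side
- brush: bystander: bench brush lying on the bench's left side
- sander: bystander: cork sanding block 36 x 22 x 20 lying inside the crate, in the far corner (crate x 190, y -79), under the far deck
Not all that is in view belongs to the job. Leave any green look-alike of the block alone.

How it is judged:
By the outcome, as a careful person would: the job done as asked, in the order asked, and still so for the second after the job is handed in, while the arm keeps its last pose, push and grip.
It also fails if it takes over 58 s, if anything falls off the work surface, if the arm or the gripper's body presses on something with over 40 N, if the wrist force passes 120 N, or if a joint passes its speed limit or range.

## Working session

There is one attempt and no reset: what is moved stays moved. The work goes in short steps, each a Python script; the robot and the scene stay as the last script left them, time stands still between calls to the robot, and variables do not carry over. Pictures are saved under pics/ and viewed, at most 10 in all, crops included, and the job is handed in when it is done.

```bash
ls; mkdir -p pics; cat > h.py <<'E'
import numpy as np, cv2
from station import r
def grab(n):
    f=r.grab_frame(n); np.savez(f'{n}.npz',**{k:f[k] for k in('image','z_map','camera_matrix','T')}); return f
def cloud(f):
    z=f['z_map'];K=f['camera_matrix'];v,u=np.mgrid[:z.shape[0],:z.shape[1]]
    p=np.stack([(u-K[0,2])/K[0,0]*z,(v-K[1,2])/K[1,1]*z,z],-1)
    P=p@f['T'][:3,:3].T+f['T'][:3,3]; P[z<=0]=np.nan; return P
def save(n,img): cv2.imwrite('pics/'+n,img[...,::-1])
E
python3 - <<'E'
from h import *
a=grab('scene');b=grab('top')
for f in(a,b): print(f['T'].round(3).tolist(),f['camera_matrix'].round(1).tolist())
save('s1.png',a['image']);save('t1.png',cv2.resize(b['image'],(800,600)))
print(r.current_t(),r.current_orientation(),r.pinch_z)
E
```

```text
pics
[[0.862, 0.424, -0.278, 0.97], [0.507, -0.718, 0.477, -0.694], [0.003, -0.552, -0.834, 1.334], [0.0, 0.0, 0.0, 1.0]] [[471.8, 0.0, 254.6], [0.0, 471.8, 195.5], [0.0, 0.0, 1.0]]
[[0.017, -0.989, 0.147, 0.358], [-1.0, -0.02, -0.02, 0.033], [0.023, -0.147, -0.989, 1.457], [0.0, 0.0, 0.0, 1.0]] [[357.9, 0.0, 257.3], [0.0, 357.9, 191.8], [0.0, 0.0, 1.0]]
0.1 [-3.13997221e+00 -4.96546591e-05  2.73770484e+00] 0.0187
```

View pics/s1.png

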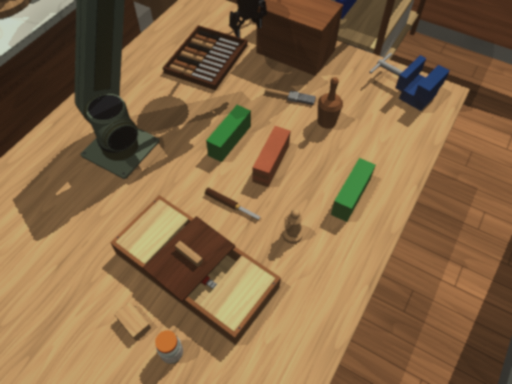

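View pics/t1.png

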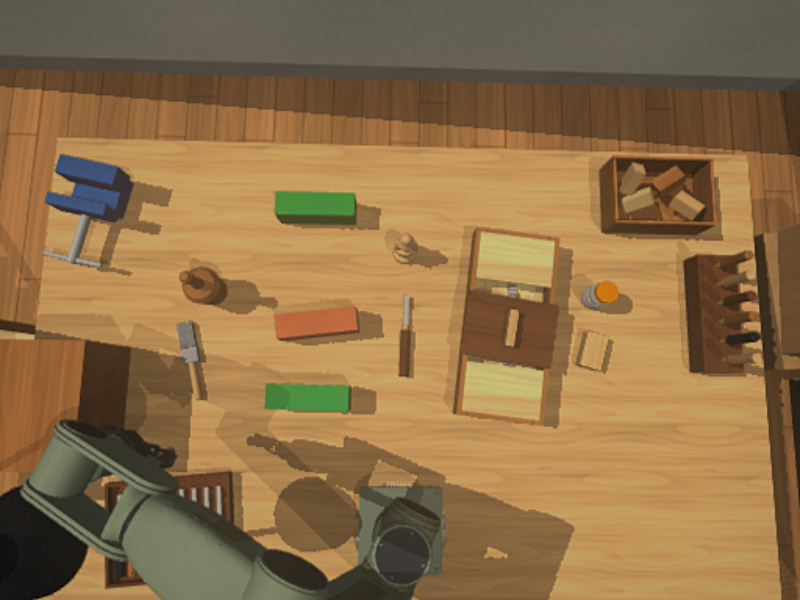

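The scene view shows the cover at about (190,258) with its pale handle at (188,250), and the red block at (272,155). The top view (800 px wide) shows the cover at (510,328), the handle at (512,328), the hatch gaps at y≈292 and y≈358, and the chisel at (405,335).

Things that could be mistaken for the targets, in the same top view:
- **Block:** the red one at (317,323) fits "reddish-brown". The green ones at (315,207) and (307,397) are look-alikes.
- **Cover:** the dark board at (510,328). The pale decks at (515,262) and (503,390) are fixed parts of the crate.
- **Rasp:** steel seen in the hatch at (513,292). The chisel at (405,335) lies on the bench.

Next I measure these and check the choice in one close crop.

```bash
cat >> h.py <<'E'
def load(n): return dict(np.load(f'{n}.npz'))
def rect(P,m,up=3):
    p=P[m]; rc=cv2.minAreaRect((p[:,:2]*1000).astype(np.float32))
    return np.round(rc[0],1).tolist(),np.round(rc[1],1).tolist(),round(rc[2],1),'z',np.round(np.nanmedian(p[:,2])*1000,1),len(p)
E
python3 - <<'E'
from h import *
for n in('top','scene'):
    f=load(n);P=cloud(f);im=f['image'];h=cv2.cvtColor(im,cv2.COLOR_RGB2HSV).astype(int)
    H,S,V=h[...,0],h[...,1],h[...,2];x,y,z=P[...,0],P[...,1],P[...,2]
    def big(m):
        m=cv2.morphologyEx(np.nan_to_num(m).astype(np.uint8),cv2.MORPH_OPEN,np.ones((2,2)))
        k,l,s,c=cv2.connectedComponentsWithStats(m);i=1+np.argmax(s[1:,4]);return l==i
    roi=(x>.25)&(x<.95)&(y>-.55)&(y<.4)
    red=roi&(H<9)&(S>120)&(abs(z-.085)<.012)
    print(n,'block',rect(P,big(red)))
    cr=roi&(y<-.02)
    print('handle',rect(P,big(cr&(z>.108)&(z<.13)&(x<.72)&(y>-.33))))
    print('cover',rect(P,big(cr&(z>.084)&(z<.1)&(V<120)&(y>-.36))))
    print('crate',rect(P,big(cr&(z>.066)&(z<.1)&(y>-.36))))
    print('chisel',rect(P,big(roi&(z>.008)&(z<.035)&(y>-.07)&(y<.07)&(x>.35)&(x<.68))))
    print('fig',rect(P,big(roi&(z>.05)&(abs(y)<.1)&(x>.6)&(x<.8))))
    print('glue',rect(P,big(roi&(z>.09)&(y<-.33))),'offcut',rect(P,big(roi&(z>.03)&(z<.05)&(y<-.34))))
f=load('top');c=f['image'][140:280,160:410];save('t2.png',cv2.resize(c,(800,448),interpolation=cv2.INTER_CUBIC))
E
```

```text
Traceback (most recent call last):
ValueError: attempt to get argmax of an empty sequence
```

```bash
cat > m.py <<'E'
from h import *
for n in('top','scene'):
    f=load(n);P=cloud(f);im=f['image'];h=cv2.cvtColor(im,cv2.COLOR_RGB2HSV).astype(int)
    H,S,V=h[...,0],h[...,1],h[...,2];x,y,z=P[...,0],P[...,1],P[...,2]
    for u,v in ([(203,207),(327,235),(328,210),(300,250),(203,130)] if n=='top' else [(272,155),(150,225),(188,250),(230,290)]): print((u,v),P[v,u].round(3),h[v,u])
    def big(m):
        m=cv2.morphologyEx(np.nan_to_num(m).astype(np.uint8),cv2.MORPH_OPEN,np.ones((2,2)))
        k,l,s,c=cv2.connectedComponentsWithStats(m)
        return l==(1+np.argmax(s[1:,4])) if k>1 else None
    def show(t,m):
        b=big(m); print(t,rect(P,b) if b is not None else None)
    roi=(x>.25)&(x<.95)&(y>-.55)&(y<.4)
    print(n);show('block',roi&(H<12)&(S>100)&(abs(z-.085)<.015)&(y>0.05))
    cr=roi&(y<-.02)
    show('handle',cr&(z>.108)&(z<.13)&(x<.72)&(y>-.33))
    show('cover',cr&(z>.084)&(z<.1)&(V<120)&(y>-.36))
    show('crate',cr&(z>.066)&(z<.1)&(y>-.36))
    show('chisel',roi&(z>.008)&(z<.035)&(y>-.07)&(y<.1)&(x>.3)&(x<.68))
    show('fig',roi&(z>.05)&(abs(y)<.1)&(x>.6)&(x<.85))
    show('glue',roi&(z>.09)&(y<-.33));show('offcut',roi&(z>.03)&(z<.05)&(y<-.34))
f=load('top');c=f['image'][140:280,160:410];save('t2.png',cv2.resize(c,(800,448),interpolation=cv2.INTER_CUBIC))
E
python3 m.py
```

```text
(203, 207) [0.499 0.213 0.089] [ 10 168 185]
(327, 235) [ 0.401 -0.265  0.08 ] [ 24 110 193]
(328, 210) [ 0.494 -0.262  0.114] [ 16 140 186]
(300, 250) [ 0.342 -0.161  0.083] [ 22 112 200]
(203, 130) [0.807 0.225 0.082] [ 55 143 139]
top
block ([480.2, 213.5], [52.0, 216.1], 19.9, 'z', np.float64(85.5), 802)
handle ([494.2, -266.0], [29.9, 87.9], 80.7, 'z', np.float64(117.9), 146)
cover ([490.4, -279.3], [247.8, 141.4], 75.8, 'z', np.float64(90.7), 1879)
crate ([500.0, -281.8], [237.1, 475.7], 82.0, 'z', np.float64(82.8), 5721)
chisel ([478.3, -8.6], [207.3, 25.1], 0.9, 'z', np.float64(22.1), 259)
fig ([701.9, -10.6], [39.9, 73.3], 39.4, 'z', np.float64(105.0), 164)
glue ([592.0, -524.5], [52.9, 107.1], 6.3, 'z', np.float64(109.1), 182)
offcut ([445.9, -496.2], [72.9, 88.2], 75.7, 'z', np.float64(39.9), 322)
(272, 155) [0.52  0.192 0.084] [  8 161 169]
(150, 225) [ 0.329 -0.232  0.077] [ 20 104 194]
(188, 250) [ 0.494 -0.257  0.117] [ 16 123 181]
(230, 290) [ 0.654 -0.287  0.082] [ 19 109 188]
scene
block ([502.4, 248.0], [54.8, 266.4], 7.7, 'z', np.float64(83.9), 858)
handle ([nan, nan], [nan, 0.0], nan, 'z', np.float64(117.1), 234)
cover ([538.8, -279.3], [280.1, 127.6], 54.4, 'z', np.float64(89.9), 3266)
crate ([511.0, -245.6], [491.9, 233.5], 0.6, 'z', np.float64(81.9), 9241)
chisel ([480.4, -3.3], [209.7, 30.3], 3.2, 'z', np.float64(19.1), 367)
fig ([690.6, 30.8], [47.1, 119.6], 22.2, 'z', np.float64(96.5), 336)
glue ([593.8, -499.2], [51.2, 55.1], 10.3, 'z', np.float64(109.7), 404)
offcut ([448.1, -483.4], [54.8, 95.1], 71.5, 'z', np.float64(39.9), 630)
```

View pics/t2.png

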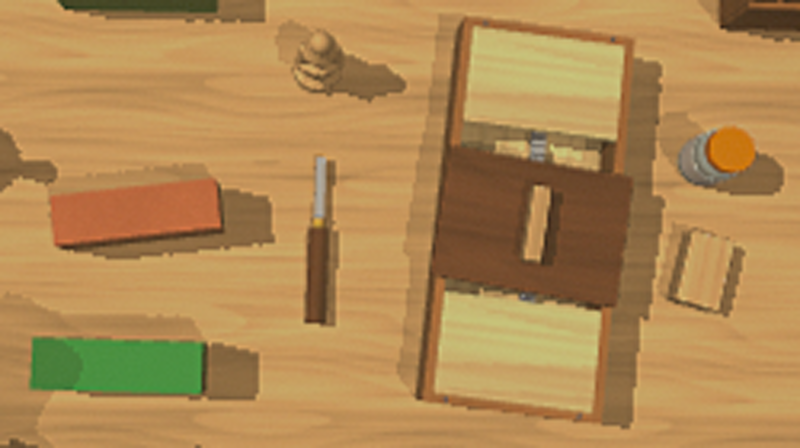

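The crop confirms it: red block at (135,212), dark cover with its pale cleat at (535,222), and the rasp's steel in the gap at (538,148). Next I measure the outlines by plane casting and check tilted reach.

```bash
cat >> h.py <<'E'
from scipy.spatial.transform import Rotation as Ro
def cast(f,uv,h):
    uv=np.asarray(uv,float).reshape(-1,2);K=f['camera_matrix'];T=f['T']
    d=np.c_[(uv[:,0]-K[0,2])/K[0,0],(uv[:,1]-K[1,2])/K[1,1],np.ones(len(uv))]@T[:3,:3].T
    o=T[:3,3];return (o+d*((h-o[2])/d[:,2])[:,None])[:,:2]
def outline(f,m,h):
    m=cv2.morphologyEx(np.asarray(m,np.uint8),cv2.MORPH_OPEN,np.ones((2,2)))
    k,l,s,_=cv2.connectedComponentsWithStats(m);i=1+np.argmax(s[1:,4])
    v,u=np.where(l==i);q=cast(f,np.c_[u,v],h)*1000
    rc=cv2.minAreaRect(q.astype(np.float32));w,V=np.linalg.eigh(np.cov(q.T))
    pc=np.degrees(np.arctan2(V[1,1],V[0,1]))
    return 'rect',np.round(rc[0],1),np.round(rc[1],1),round(rc[2],1),'mean',q.mean(0).round(1),'pca',round(pc%180,1),'L',np.sqrt(12*w).round(1)
def Rm(rpy): return Ro.from_euler('xyz',rpy)
E
cat > m2.py <<'E'
from h import *
for n in('top','scene'):
    f=load(n);P=cloud(f);h=cv2.cvtColor(f['image'],cv2.COLOR_RGB2HSV).astype(int)
    H,S,V=h[...,0],h[...,1],h[...,2];x,y,z=[np.nan_to_num(P[...,i]) for i in range(3)]
    roi=(x>.2)&(x<.95)&(y>-.55)&(y<.4);cr=roi&(y<-.1)&(y>-.42)&(x<.8)
    print(n);print('block',*outline(f,roi&(H<13)&(S>130)&(V>(140))&(y>.05)&(y<.34)&(x<.65)&(x>.4)&(z>.05),.085))
    print('handle',*outline(f,cr&(z>.1)&(V>140),.118))
    c=outline(f,cr&(z>.08)&(S>100)&(V<125)&(x>.38)&(x<.62)&(abs(y+.265)<.14)|cr&(z>.1),.09);print('cover',*c)
    print('crate',*outline(f,cr&(z>.06)&(z<.11),.082))
    for s in((x<.45),(x>.55)): print('deck',*outline(f,cr&s&(abs(z-.08)<.02)&(V>165),.08))
    print('green',*outline(f,roi&(H>40)&(H<80)&(S>100)&(x<.45)&(z>.07),.085))
E
python3 m2.py
python3 - <<'E'
from h import *
for side in(1,-1):
  for th in range(0,75,10):
    a=np.radians(th)*side; row=[]
    for fl in(0,1):
      R=Ro.from_euler('z',0)*Ro.from_euler('y',-a)*Ro.from_euler('x',np.pi)*Ro.from_euler('z',np.pi*fl)
      # board at near face (side 1): tool axis points +x
      p=np.array([.5-side*.06,.2,.09])
      q=r.solve_ik(p.tolist(),R.as_euler('xyz').tolist()); row.append(None if q is None else np.round(q,2).tolist())
    print(side,th,R.apply([0,0,1]).round(2),row)
E
```

```text
top
block rect [501.1 213.7] [ 59.8 199.1] 7.4 mean [500.8 213.8] pca 97.4 L [ 59.6 199.4]
handle rect [ 493.5 -263.5] [20.9 86.4] 81.2 mean [ 493.6 -263.4] pca 170.8 L [21.  86.6]
cover rect [ 492.9 -263.9] [226.3 160.2] 80.8 mean [ 491.5 -263.8] pca 81.0 L [158.4 225.6]
crate rect [ 506.4 -267.1] [231.6 476. ] 82.7 mean [ 496.8 -263.7] pca 173.8 L [225.5 485.4]
deck rect [ 341.2 -243.9] [210.1 133.4] 81.2 mean [ 340.8 -245.5] pca 80.0 L [126.  198.9]
deck rect [ 671.6 -282.8] [193.9 121.5] 83.6 mean [ 671.1 -283.1] pca 83.8 L [120.6 192.5]
green rect [318.3 227.7] [200.   58.4] 89.3 mean [318.1 228.1] pca 89.2 L [ 58.8 200.1]
scene
block rect [508.6 215.1] [ 60.  198.7] 6.6 mean [508.9 213.5] pca 97.3 L [ 58.6 197.4]
handle rect [ 500.9 -261.4] [18.9 86.3] 80.6 mean [ 500.9 -261.4] pca 170.8 L [19.  87.5]
cover rect [ 501.5 -263.7] [225.4 163.8] 81.2 mean [ 502.6 -268. ] pca 80.8 L [161.7 224.9]
crate rect [ 516.4 -262.5] [231.7 479.5] 82.7 mean [ 524.4 -269.2] pca 173.8 L [226.1 490. ]
deck rect [ 348.8 -243.4] [193.4 119.4] 83.0 mean [ 349.5 -246.7] pca 83.4 L [119.1 191.1]
deck 
[... 944 characters left out ...]
0.98] [[0.3, 0.55, 1.59, 0.05, 1.18, 1.84], [0.3, 0.55, 1.59, 0.05, 1.18, -1.3]]
-1 20 [-0.34 -0.   -0.94] [[0.27, 0.63, 1.46, 0.09, 1.39, 1.81], [0.27, 0.63, 1.46, 0.09, 1.39, -1.33]]
-1 30 [-0.5  -0.   -0.87] [[0.26, 0.72, 1.34, 0.13, 1.59, 1.8], [0.26, 0.72, 1.34, 0.13, 1.59, -1.35]]
-1 40 [-0.64 -0.   -0.77] [[0.24, 0.81, 1.23, 0.16, 1.78, 1.79], [0.24, 0.81, 1.23, 0.16, 1.78, -1.35]]
-1 50 [-0.77 -0.   -0.64] [[0.23, 0.91, 1.13, 0.19, 1.96, 1.79], [0.23, 0.91, 1.13, 0.19, 1.96, -1.35]]
-1 60 [-0.87 -0.   -0.5 ] [[0.22, 1.0, 1.04, 0.23, 2.13, 1.8], [0.22, 1.0, 1.04, 0.23, 2.13, -1.34]]
-1 70 [-0.94 -0.   -0.34] [[0.22, 1.09, 0.96, 0.27, 2.28, 1.82], [0.22, 1.09, 0.96, 0.27, 2.28, -1.32]]
```

The two views agree except for a constant 7.5 mm shift in x. The sizes match the given ones, so I'll settle x with the wrist camera above the handle.

```bash
python3 - <<'E'
from h import *
r.move_pose([.497,-.263,.30],[np.pi,0,np.radians(-9.1)])
f=grab('wrist');P=cloud(f);h=cv2.cvtColor(f['image'],cv2.COLOR_RGB2HSV).astype(int);z=np.nan_to_num(P[...,2])
save('w1.png',f['image'])
x,y=np.nan_to_num(P[...,0]),np.nan_to_num(P[...,1])
print(f['T'].round(3).tolist(),r.current_ee_pos(),r.current_t())
m=(z>.105)&(z<.13)&(abs(x-.5)<.07)&(abs(y+.263)<.06)
print(*outline(f,m,.118)); 
m=(z>.084)&(z<.13)&(h[...,2]<130)&(abs(x-.5)<.1);print(*outline(f,m,.09))
E
```

```text
[[-0.159, -0.952, -0.261, 0.564], [-0.987, 0.153, 0.041, -0.272], [0.001, 0.264, -0.965, 0.444], [0.0, 0.0, 0.0, 1.0]] [ 0.49731632 -0.26237134  0.29996422] 3.1
rect [ 497.1 -261.4] [21.6 89.4] 80.6 mean [ 498.8 -261.6] pca 171.0 L [21.7 89.9]
rect [ 508.5 -263.5] [225.4 136.3] 81.0 mean [ 517.4 -268.5] pca 81.4 L [138.6 229.9]
```

View pics/w1.png

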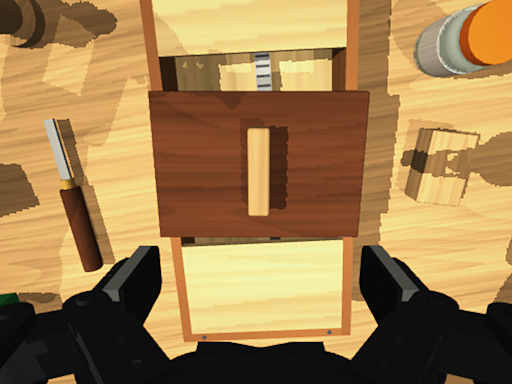

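The wrist view shows the cleat centred at (259,172), the rasp end in the far gap at (263,70), and nothing blocking the hand. Its position (0.497, -0.262) is the mean of the two fixed views, so I correct the block to (0.505, 0.214). Now I grip with the hand turned half round, so the camera side faces up when tilted.

```bash
python3 - <<'E'
from h import *
ry=[np.pi,0,np.radians(170.9)]
th=np.radians(62);B=np.array([.505,.2137]);yb=np.radians(7.4)
# board pose target -> tool
gb=np.array([0,0,.0]); # tool: TCP 14mm above underside+... in board frame
def tool(gap,lift,th=th):
    Rb=Ro.from_euler('z',yb)*Ro.from_euler('y',th)
    xe=.030+.085/np.tan(th)+gap
    low=np.r_[B+np.array([np.cos(yb),np.sin(yb)])*xe,lift]
    p=low+Rb.apply([-.080,0,.014])
    R=Rb*Ro.from_euler('z',np.pi)*Ro.from_euler('x',np.pi)
    return p,R.as_euler('xyz')
for g,l in((.012,.16),(.012,.004),(0,0)):
    p,o=tool(g,l);print(p.round(3),o.round(2),r.solve_ik(p.tolist(),o.tolist()))
r.move_pose([.497,-.2615,.16],ry)
print('stop',r.move_straight([.497,-.2615,.094],v=.1,f_stop=8),r.current_ee_pos())
r.clamp();print(r.current_opening(),r.current_grip_force(),r.current_force(),r.current_t())
r.move_straight([.497,-.2615,.14],v=.1)
print(r.current_opening(),r.current_force(),r.current_joint_positions(),r.current_t())
E
```

```text
[0.566 0.222 0.237] [-3.14 -1.08 -3.01] [ 0.28313247  0.94153719  0.81545511  0.21407624  2.45043882 -1.33208584]
[0.566 0.222 0.081] [-3.14 -1.08 -3.01] [ 0.28313247  1.05997013  0.94693509  0.16890782  2.20498586 -1.39735671]
[0.555 0.22  0.077] [-3.14 -1.08 -3.01] [ 0.28524372  1.04355615  0.99752322  0.16710483  2.17097541 -1.40206888]
stop False [ 0.49748377 -0.26175264  0.09450353]
0.020953117681476726 60.16547083854675 [-0.09016204 -0.2415946   2.7840493 ] 7.1583
0.02104270952016124 [ 0.10372275 -0.28103362 -2.19646985] [-5.04893811e-01  3.72206507e-01  1.73269086e+00 -4.78280272e-05
  1.03824822e+00 -1.91679050e+00] 7.7667
```

```bash
cat >> h.py <<'E'
B=np.array([.505,.2137]);yb=np.radians(7.4)
def tool(gap,lift,thd=62):
    th=np.radians(thd);Rb=Ro.from_euler('z',yb)*Ro.from_euler('y',th)
    xe=.030+.085/np.tan(th)+gap
    low=np.r_[B+np.array([np.cos(yb),np.sin(yb)])*xe,lift]
    p=low+Rb.apply([-.080,0,.014])
    R=Rb*Ro.from_euler('z',np.pi)*Ro.from_euler('x',np.pi)
    return p.tolist(),R.as_euler('xyz').tolist()
E
python3 - <<'E'
from h import *
r.move_straight([.497,-.2615,.30],v=.25)
r.move_pose([.566,.18,.30],[np.pi,0,np.pi+yb-2*np.pi])
r.move_pose(*tool(.015,.16))
f=grab('scene');save('s2.png',f['image']);F0=r.current_force();print(F0,r.current_opening())
p,o=tool(.015,.012);r.move_straight(p,v=.15)
print(r.current_ee_pos(),r.current_force(),r.current_t())
p,o=tool(.015,-.008);print(r.move_straight(p,v=.03,f_stop=4),r.current_ee_pos(),p,r.current_force(),r.current_t())
f=grab('scene');save('s3.png',f['image'][60:280,150:400].repeat(2,0).repeat(2,1))
E
```

```text
[-0.34480684 -0.37976634 -2.07440603] 0.021131901817434927
[0.56985001 0.22218903 0.09037076] [-0.05401758 -0.72232277 -2.45202942] 12.35
True [0.56921576 0.22202655 0.07659355] [0.5694574781600088, 0.22207156475696377, 0.06920840930771663] [2.59629805 0.16068789 4.50198562] 12.8417
```

View pics/s3.png

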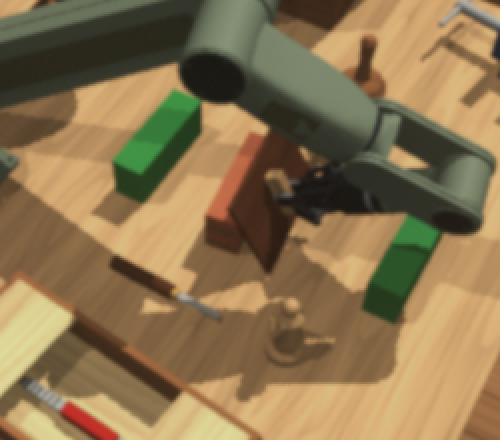

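The board is standing slanted just behind the red block, with its lower edge on the bench. It still has to be pushed against the block.

```bash
python3 - <<'E'
from h import *
e=np.array(r.current_ee_pos());o=r.current_orientation()
e[2]+=.002;r.move_straight(e.tolist(),v=.05)
u=np.array([np.cos(yb),np.sin(yb),0])
print(r.move_straight((e-.028*u).tolist(),v=.03,f_stop=5),r.current_ee_pos(),r.current_force())
e2=np.array(r.current_ee_pos());e2[2]-=.004
print(r.move_straight(e2.tolist(),v=.02,f_stop=4),r.current_ee_pos(),r.current_force(),r.current_t())
r.release();r.hold(.2)
n=Rm(r.current_orientation()).apply([0,0,-1]);e=np.array(r.current_ee_pos())
r.move_straight((e+.08*n).tolist(),v=.12)
f=grab('scene');save('s4.png',f['image'][60:280,150:400].repeat(2,0).repeat(2,1));print(r.current_ee_pos(),r.current_t())
E
```

```text
True [0.55434329 0.22008579 0.07827843] [ 4.31013075 -0.15165229  2.05898815]
False [0.55438209 0.22007104 0.07784204] [ 8.00116425  1.96779121 11.00656659] 13.975
[0.62396334 0.22915675 0.11147047] 15.6833
```

View pics/s4.png

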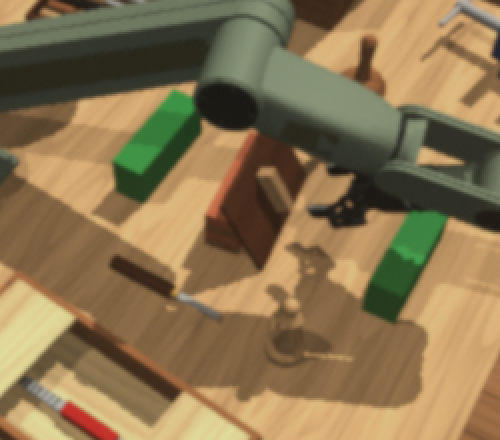

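The cover leans on the far face of the red block with its cleat side up, board at (262,200), and the open crate now shows the red rasp grip at (90,420). I back off and measure the rasp with the wrist camera.

```bash
python3 - <<'E'
from h import *
e=r.current_ee_pos();r.move_straight([e[0]+.02,e[1],.27],v=.25)
r.move_pose([.51,-.262,.30],[np.pi,0,np.radians(173.5)])
f=grab('wrist');P=cloud(f);h=cv2.cvtColor(f['image'],cv2.COLOR_RGB2HSV).astype(int);save('w2.png',f['image'])
x,y,z=[np.nan_to_num(P[...,i]) for i in range(3)]
red=((h[...,0]<8)|(h[...,0]>172))&(h[...,1]>170)&(abs(x-.51)<.12)&(abs(y+.262)<.09)&(z>0.0)
print('grip z',np.median(z[red]),*outline(f,red&(z>.028),.036))
for s,sg in((x<.42,'n'),(x>.6,'f')):
  d=s&(abs(z-.08)<.012)&(h[...,2]>150)&(abs(y+.262)<.12);print('deck',*outline(f,d,.08))
t=grab('top');Q=cloud(t);g=cv2.cvtColor(t['image'],cv2.COLOR_RGB2HSV).astype(int)
red=((g[...,0]<8)|(g[...,0]>172))&(g[...,1]>170)&(abs(Q[...,0]-.51)<.12)&(abs(Q[...,1]+.262)<.09)
if red.any(): print('top',*outline(t,red,.036))
print(r.current_t())
E
```

```text
Traceback (most recent call last):
station.PlanningError: the arm cannot follow that straight line within its joint ranges
```

```bash
cat > v.py <<'E'
from h import *
e=np.array(r.current_ee_pos());o=np.array(r.current_orientation())
for dz in(.09,.06,.03):
    try: r.move_straight((e+[.01,0,dz]).tolist(),v=.2);print('up',dz);break
    except r.PlanningError: pass
R=Rm(r.current_orientation());e=np.array(r.current_ee_pos())
# untilt to 30 deg while rising and moving away from board
R2=Ro.from_euler('z',yb)*Ro.from_euler('y',np.radians(30))*Ro.from_euler('z',np.pi)*Ro.from_euler('x',np.pi)
r.move_pose((e+[.01,0,.12]).tolist(),R2.as_euler('xyz').tolist());print(r.current_ee_pos(),r.current_t())
r.move_pose([.51,-.262,.30],[np.pi,0,np.radians(173.5)])
f=grab('wrist');P=cloud(f);h=cv2.cvtColor(f['image'],cv2.COLOR_RGB2HSV).astype(int);save('w2.png',f['image'])
x,y,z=[np.nan_to_num(P[...,i]) for i in range(3)]
red=((h[...,0]<8)|(h[...,0]>172))&(h[...,1]>170)&(abs(x-.51)<.12)&(abs(y+.262)<.09)&(z>0.0)
print('grip z',np.median(z[red]),*outline(f,red&(z>.028),.036))
for s,sg in((x<.42,'n'),(x>.6,'f')):
  d=s&(abs(z-.08)<.012)&(h[...,2]>150)&(abs(y+.262)<.12)
  if d.any(): print('deck',*outline(f,d,.08))
t=grab('top');Q=cloud(t);g=cv2.cvtColor(t['image'],cv2.COLOR_RGB2HSV).astype(int)
red=((g[...,0]<8)|(g[...,0]>172))&(g[...,1]>170)&(abs(Q[...,0]-.51)<.12)&(abs(Q[...,1]+.262)<.09)
if red.any(): print('top',*outline(t,red,.036))
print(r.current_t())
E
python3 v.py
```

```text
up 0.09
[0.64301571 0.22919341 0.32189504] 16.8583
grip z 0.036873980670163564 rect [ 519.2 -273.6] [22.9 97.3] 85.4 mean [ 517.6 -273.4] pca 175.5 L [22.8 97.6]
deck rect [ 390.7 -246.2] [214.1  83.9] 83.8 mean [ 378.4 -248.3] pca 84.6 L [ 61.8 215.8]
deck rect [ 680.7 -277.7] [215.4 135.3] 83.5 mean [ 677.7 -280. ] pca 79.5 L [128.1 204. ]
top rect [ 499.9 -275.6] [24.1 69.1] 89.2 mean [ 501.2 -275.1] pca 172.3 L [24.6 69.9]
18.8167
```

View pics/w2.png

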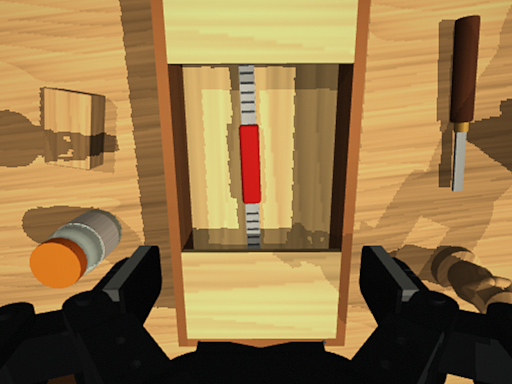

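The wrist view (image up is towards the robot) shows the red grip at (250,164) with both blades running under the decks. The hatch edges are at rows 64 and 251. Next I plan the tilt and extraction in the crate's x–z plane.

```bash
cat > plan.py <<'E'
from h import *
import heapq,itertools
f=load('wrist');print('hatch',cast(f,[(250,64.5),(250,251)],.08).round(4).tolist())
def per(pts,s=3):
    o=[]
    for a,b in zip(pts,pts[1:]+pts[:1]):
        a,b=np.array(a,float),np.array(b,float);o.append(a+(b-a)*np.arange(0,1,s/max(np.hypot(*(b-a)),s))[:,None])
    return np.vstack(o)
def box(x0,x1,z0,z1): return [(x0,z0),(x1,z0),(x1,z1),(x0,z1)]
def shape(g,dz):  # dz: grasp point above rasp axis; rasp axis frame
    gx=g
    blades=per(box(-150,150,-4,4)+[]);grip=per(box(-50,50,-13,13))
    fing=per(box(gx-14,gx+14,dz-14,dz+54));body=per(box(gx-43,gx+43,dz+54,dz+150))
    return np.vstack([blades,grip]),np.vstack([fing,body])
def hit(p,m): # crate obstacles inflated m
    x,z=p[:,0],p[:,1]
    return ((z<10+m)|((z<80+m)&(z>70-m)&((x>105-m)|(x<-105+m))&(abs(x)<237+m))|((abs(x)>225-m)&(z<80+m))).any()
def plan(g,dz,x0,m=5):
    A,Bd=shape(g,dz)
    def ok(n):
        x,z,t=n[0]*5+x0,n[1]*5+23,np.radians(n[2]*3)
        c,s=np.cos(t),np.sin(t);M=np.array([[c,s],[-s,c]]) # +t: +x end down
        o=[x,z];pa,pb=A@M.T+o,Bd@M.T+o
        mm=min(m,.2+max(0,n[1])*2.5) # rasp starts on floor
        a=hit(pa,0.2 if n[1]<1 and n[2]==0 else min(m,3)) if True else 0
        return not a and not hit(pb,min(m,3) if n[1]<1 else m)
    memo={};start=(0,0,0);pq=[(0,0,start)];cost={start:0};par={};cnt=itertools.count(1)
    while pq:
        _,_,n=heapq.heappop(pq)
        zlow=n[1]*5+23-150*np.sin(np.radians(abs(n[2]*3)))
        if zlow>105:
            out=[n]
            while n in par:n=par[n];out.append(n)
            return [(k[0]*5+x0,k[1]*5+23,k[2]*3) for k in out[::-1]]
        for d in itertools.product((-1,0,1),repeat=3):
            k=tuple(np.add(n,d))
            if abs(k[0])>24 or not -1<k[1]<70 or not 0<=k[2]<=20 or d==(0,0,0):continue
            c=cost[n]+np.abs(d).sum()**.5*1.0+ .0
            if c<cost.get(k,1e9):
                if k not in memo:memo[k]=ok(k)
                if memo[k]:
                    cost[k]=c;par[k]=n;heapq.heappush(pq,(c,next(cnt),k))
if __name__=='__main__':
    for g in(0,-15,-30):
        p=plan(g,9,10);print(g,p and [p[i] for i in range(len(p)) if i%3==0 or i==len(p)-1])
E
time python3 plan.py
```

```text
hatch [[0.407, -0.2596], [0.6131, -0.2849]]
0 [(10, 23, 0), (np.int64(25), np.int64(33), np.int64(0)), (np.int64(40), np.int64(48), np.int64(0)), (np.int64(50), np.int64(63), np.int64(6)), (np.int64(35), np.int64(73), np.int64(9)), (np.int64(20), np.int64(73), np.int64(9)), (np.int64(5), np.int64(73), np.int64(9)), (np.int64(-10), np.int64(73), np.int64(9)), (np.int64(-25), np.int64(78), np.int64(9)), (np.int64(-40), np.int64(78), np.int64(9)), (np.int64(-50), np.int64(93), np.int64(6)), (np.int64(-50), np.int64(108), np.int64(0))]
-15 [(10, 23, 0), (np.int64(25), np.int64(33), np.int64(0)), (np.int64(40), np.int64(48), np.int64(0)), (np.int64(50), np.int64(63), np.int64(6)), (np.int64(35), np.int64(73), np.int64(9)), (np.int64(20), np.int64(73), np.int64(9)), (np.int64(5), np.int64(73), np.int64(9)), (np.int64(-10), np.int64(73), np.int64(9)), (np.int64(-25), np.int64(78), np.int64(9)), (np.int64(-40), np.int64(78), np.int64(9)), (np.int64(-50), np.int64(93), np.int64(6)), (np.int64(-50), np.int64(108), np.int64(0))]
-30 [(10, 23, 0), (np.int64(25), np.int64(33), np.int64(0)), (np.int64(40), np.int64(48), np.int64(0)), (np.int64(50), np.int64(63), np.int64(6)), (np.int64(35), np.int64(73), np.int64(9)), (np.int64(20), np.int64(73), np.int64(9)), (np.int64(5), np.int64(73), np.int64(9)), (np.int64(-10), np.int64(73), np.int64(9)), (np.int64(-25), np.int64(78), np.int64(9)), (np.int64(-40), np.int64(78), np.int64(9)), (np.int64(-50), np.int64(93), np.int64(6)), (np.int64(-50), np.int64(108), np.int64(0))]
real	0m5.830s
user	0m6.351s
sys	0m0.121s
```

```bash
python3 - <<'E'
s=open('plan.py').read()
s=s.replace("(z<10+m)|","(z<10+fl)|").replace("def hit(p,m):","def hit(p,m,fl=4):")
s=s.replace("a=hit(pa,0.2 if n[1]<1 and n[2]==0 else min(m,3)) if True else 0","a=hit(pa,m,-.1 if n[1]<1 else 4)")
s=s.replace("hit(pb,min(m,3) if n[1]<1 else m)","hit(pb,m,3)")
s=s.replace("for g in(0,-15,-30):\n        p=plan(g,9,10);","for g,m in itertools.product((0,-20),(8,12,15)):\n        p=plan(g,9,10,m);p=p and [tuple(map(int,q)) for q in p];")
s=s.replace("print(g,p and","print(g,m,p and")
open('plan.py','w').write(s)
E
time python3 plan.py
```

```text
hatch [[0.407, -0.2596], [0.6131, -0.2849]]
0 8 [(10, 23, 0), (25, 23, 0), (40, 28, 0), (55, 43, 9), (50, 58, 15), (35, 58, 15), (20, 63, 15), (5, 68, 15), (-10, 73, 15), (-25, 73, 15), (-40, 83, 15), (-55, 98, 12), (-55, 113, 3)]
0 12 None
0 15 None
-20 8 [(10, 23, 0), (25, 23, 0), (40, 28, 0), (55, 43, 9), (50, 58, 15), (35, 58, 15), (20, 63, 15), (5, 68, 15), (-10, 73, 15), (-25, 73, 15), (-40, 83, 15), (-55, 98, 12), (-55, 113, 3)]
-20 12 None
-20 15 None
real	0m5.103s
user	0m5.608s
sys	0m0.150s
```

```bash
cat > path.py <<'E'
from plan import *
g=-10;dz=9.
C0=np.array([.510,-.2625]);yc=np.radians(-6.5);yr=np.radians(-4.6)
d=np.array([.519,-.2736])-C0
x0=(d[0]*np.cos(yc)+d[1]*np.sin(yc))*1000;y0=-d[0]*np.sin(yc)+d[1]*np.cos(yc)
def world(cx,cz,t):
    Rr=Ro.from_euler('z',yr)*Ro.from_euler('y',np.radians(t))
    o=np.r_[C0+np.array([np.cos(yc)*cx/1000-np.sin(yc)*y0,np.sin(yc)*cx/1000+np.cos(yc)*y0]),cz/1000]
    return (o+Rr.apply([g/1000,0,(dz-18.7)/1000])).tolist(),(Rr*Ro.from_euler('z',np.pi)*Ro.from_euler('x',np.pi)).as_euler('xyz').tolist()
def okc(q,m):
    A,Bd=shape(g,dz);t=np.radians(q[2]);c,s=np.cos(t),np.sin(t);M=np.array([[c,s],[-s,c]])
    return not hit(A@M.T+q[:2],m,-.1 if q[1]<25 else 3) and not hit(Bd@M.T+q[:2],m,3)
def way():
    p=np.array(plan(g,dz,x0,8),float);i=0;w=[p[0]]
    while i<len(p)-1:
        j=max(j for j in range(i+1,len(p)) if j==i+1 or all(okc(p[i]+(p[j]-p[i])*a,6) for a in np.linspace(0,1,15)))
        w.append(p[j]);i=j
    w.append(np.array([w[-1][0],235,w[-1][2]]));return w
E
python3 - <<'E'
from path import *
w=way();np.save('w.npy',w);print(x0,y0,np.round(w).tolist())
for q in w: print(r.solve_ik(*world(*q)) is not None,end=' ')
p,o=world(*w[0]);print(p,o)
r.move_pose([p[0],p[1],.14],o);print(r.move_straight(p,v=.12,f_stop=6),r.current_ee_pos())
r.clamp();print(r.current_opening(),r.current_grip_force(),r.current_force(),r.current_t())
E
```

```text
hatch [[0.407, -0.2596], [0.6131, -0.2849]]
10.198702373913061 -0.010009818674098957 [[10.0, 23.0, 0.0], [35.0, 23.0, 0.0], [40.0, 28.0, 0.0], [55.0, 48.0, 9.0], [45.0, 58.0, 15.0], [-50.0, 93.0, 15.0], [-55.0, 113.0, 3.0], [-55.0, 235.0, 3.0]]
True True True True True True True True [0.5090322112154375, -0.2727980107567114, 0.0133] [3.141592653589793, 0.0, 3.0613075079980536]
False [ 0.50961922 -0.27312212  0.01409089]
0.022649849437647293 60.02641797065735 [ 0.84822966 -0.74623197  3.06418981] 21.3
```

```bash
python3 - <<'E'
from path import *
w=np.load('w.npy');w[1][1]=27;w=np.insert(w,1,[w[0][0],27,0],0)
for q in w[1:]:
    p,o=world(*q);s=r.move_straight(p,v=.12,rotation=o,f_stop=12)
    print(np.round(q),s,np.round(np.array(r.current_ee_pos())-p,4),np.round(r.current_force(),1),round(r.current_t(),1))
    if s: break
r.hold(.5)
f=grab('scene');save('s5.png',f['image']);print(r.current_opening(),r.current_force(),r.current_t())
E
```

```text
hatch [[0.407, -0.2596], [0.6131, -0.2849]]
[10. 27.  0.] False [-0.0002  0.0002 -0.0002] [-0.8  1.4 -1.3] 21.6
[35. 27.  0.] False [-0.0003  0.0003 -0.0004] [-0.1  0.3 -2.6] 21.9
[40. 28.  0.] False [-0.0002  0.      0.    ] [ 0.2 -0.4 -2.3] 22.2
[55. 48.  9.] False [ 0.0006  0.     -0.0001] [-1.   0.3 -3. ] 22.5
[45. 58. 15.] False [-0.0004  0.0002 -0.0007] [-0.4 -0.3 -2.3] 22.8
[-50.  93.  15.] False [ 0.0006 -0.0002 -0.0001] [ 0.9  0.4 -1.3] 23.8
[-55. 113.   3.] False [-0.     -0.0002  0.0003] [-0.3 -0.1 -1.6] 24.2
[-55. 235.   3.] False [-0.0004  0.0003 -0.0009] [-0.1 -0.6 -0.9] 25.3
0.022811073747663238 [-0.05102749 -0.51038588 -1.51681567] 25.875
```

View pics/s5.png

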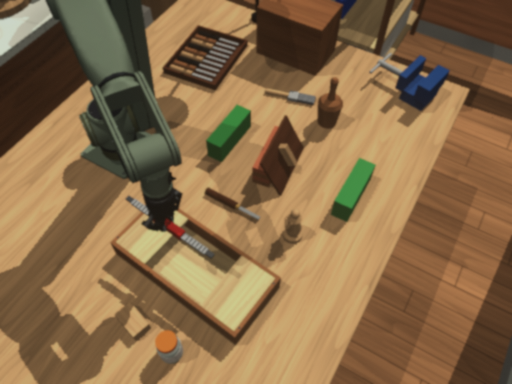

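The rasp is out, held at (175,230), and the cover still leans at (280,155). The offcut looks to be in the arm's shadow at (135,325). I check it and the rasp's lowest point by depth.

```bash
python3 - <<'E'
from h import *
f=grab('scene');P=cloud(f);x,y,z=[np.nan_to_num(P[...,i]) for i in range(3)]
print('offcut',*outline(f,(z>.03)&(z<.05)&(y<-.40)&(y>-.56)&(x>.35)&(x<.55),.04))
u,v=np.meshgrid(np.arange(512),np.arange(384))
for a,b in((133,203),(140,208),(175,230),(205,250),(209,253)):print((a,b),P[b,a].round(3))
m=(z>.09)&(z<.35)&(abs(y+.26)<.1)&(x>.55)&(x<.66);print('far-end z',np.percentile(z[m],[5,50,95]).round(3) if m.any() else None,m.sum())
m=(z>.02)&(y>.09)&(y<.35)&(x>.54)&(x<.6);print('cover x.54-.6 z',np.percentile(z[m],[5,95]),m.sum())
print(np.abs(r.current_joint_vel()).max())
E
```

```text
offcut rect [ 455.5 -488.3] [55.  93.3] 74.5 mean [ 455.4 -488.6] pca 164.5 L [55.  92.1]
(133, 203) [ 0.331 -0.261  0.244]
(140, 208) [ 0.357 -0.263  0.242]
(175, 230) [ 0.482 -0.273  0.248]
(205, 250) [ 0.577 -0.275  0.231]
(209, 253) [ 0.589 -0.276  0.228]
far-end z [0.225 0.231 0.235] 135
cover x.54-.6 z [0.02463744 0.1138528 ] 970
0.001811464025751336
```

All of the rasp is at z ≥ 0.22 m, the offcut hasn't moved, and the cover is leaning. I hand in.

```bash
python3 -c "
from station import r
print(r.hand_in(),r.current_t())"
```

```text
the job is handed in; nothing more can be done
the job is handed in; nothing more can be done
```

The cover leans handle side up on the red block's far face, the rasp is held still about 14 cm above the crate's top, nothing else looks disturbed in the last view, and I handed in at about 26 s; the verdict wasn't shown.

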